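# Unlock the rack shuttle's cam and push the rack into its dock

### The job

The blue tube rack sits in the tray of a small slide that is locked by a cam plate. With the fingertips, push the cam's upright handle round until the cam is at its low point, its slot squarely facing the follower nose, and only then push the slide forward by its push plate until it is fully home at the dock. Leave the rack sitting flat in its tray, never lift it, and do not disturb the other things on the table; finish with the hand clear.

Things in the scene. Friction and masses are not known exactly. Their poses are not given: they have to be found in the camera images.
- shuttle: Grey bed of the rack shuttle, fixed, 10 mm thick, two low rails. Origin on its underside on the tray's centre line; its x axis is 'forward' (the slide's travel, away from the robot), y left, z up; offsets below are in this frame. Slide bed: x -95 to +140, y -61 to +61 mm; white dock block (52 mm high) across the far end, x +115 to +138; cam bed: x -90 to +80, y -160 to -61 mm.
- carriage (a joint): How far the slide (aluminium tray, push plate, follower) has gone forward, m: 0 at the start, 0.036 fully home at its end stop. About 2 N of friction, no spring: it stays where it is left. With the cam away from its low point the follower nose meets the cam's rim after about 6 mm and the slide cannot go on.
- cam (a joint): Angle of the cam, rad: 0 at its low point (slot squarely facing the nose, handle straight forward, away from the nose); positive = clockwise from above. It starts at 0.9 to 1.9 and is to be turned anticlockwise. Stops at -0.6 and +2.3, so it can pass the low point. Friction 0.06 N m (1 N at the handle), no spring: stays where left. The nose enters the slot within about 0.2 either way.
- cam_pivot (a point): The cam's axis (vertical), at the top face of the dark steel cam plate, 36 mm above the table: a round plate of 45 mm radius, 12 mm thick, to the right of the tray, at x +30, y -105 mm. Its hub screw stands 6 mm higher.
- cam_handle (a point): Centre of the top of the cam's upright handle: a round post 16 mm in diameter with a black cap, its top 84 mm above the table, standing 62 mm from the cam's axis on a tongue (18 mm wide, top 35 mm above the table) opposite the slot. Fingertips may push it anywhere between 45 and 84 mm above the table.
- cam_slot (a point): Middle of the mouth of the slot, the cam's low point: 26 mm wide, open at the rim, 40 mm from the cam's axis, diametrically opposite the handle, at the height of the plate's top.
- follower_nose (a point): Tip of the follower nose, a round-ended steel bar 12 mm wide that points forward at the cam, fixed to the slide by a side arm; this point is on its top edge 35 mm above the table, at y -105 mm.
- push_plate (a point): Middle of the top edge of the rear face (towards the robot) of the slide's upright push plate: 86 mm wide (y -43 to +43 mm), 14 mm thick, from 14 to 66 mm above the table. Push on its rear face, forward; at the start the face is at x -70 mm. Behind it the bed is flat, its top 10 mm above the table.
- tray (a point): Centre of the tray's floor, 20 mm above the table; the tray moves with the slide and has a lip 6.5 mm high, with about 3 mm of play round the rack. The rack's near side is about 56 mm ahead of the push plate's rear face.
- rack: Blue moulded tube rack, 79x79 mm, 48 mm high, loose, sitting in the tray; origin at the centre of its underside. It rides with the slide and must not be lifted or tipped.
- bottle: Small white reagent bottle with red cap, 45 mm across, 88 mm tall, standing to the left of the shuttle; a bystander, leave alone; origin at the centre of its underside.
- timer: Flat white bench timer, 58x66 mm, 18 mm high, to the left of the shuttle; a bystander, leave alone; origin at the centre of its underside.
- dish: Small open steel dish, 69 mm across, 20 mm high, on the table close to the right of the cam's bed; a bystander, leave alone; origin at the centre of its underside.
- pipette: White pipette lying on the table at the right, 246 mm long, 45 mm wide, 32 mm high; a bystander, leave alone; origin at the centre of its underside.
- marker: Marker pen lying flat, 135 mm long, 17 mm thick, on the left; a bystander, leave alone; origin at the centre of its underside.
There are look-alikes about, which are no part of the job. There is more than one size of the rack; the one meant has the size given above.

How it is judged:
On the way, in this order (a step that is already met when the one before it is completed fails the run):
1. the cam is turned to its low point while the slide is still back (value of joint cam between -0.35 and 0.35 rad and value of joint carriage below 0.015 m), for 0.2 s.
2. the slide is pushed fully home with the cam at its low point (value of joint cam between -0.35 and 0.35 rad and value of joint carriage above 0.033 m), for 0.2 s.
At the end, for the whole second after the job is handed in: The slide is within 3 mm of its end stop and at rest, the cam is within 0.35 rad of its low point (the nose is in its slot), and the rack sits flat in the tray (within 8 mm of its centre sideways, 4 mm in height, tilt under 0.08 rad) (all of step 2 and velocity of joint carriage below 0.01 m/s and horizontal distance between rack and tray below 0.008 m and z of rack in the frame of tray below 0.004 m and angle between rack's own z axis and vertical below 0.08 rad and linear speed of rack below 0.02 m/s); the robot touches nothing.
It fails at once if the rack is lifted out of or tipped in its tray (z of rack in the frame of tray above 0.01 m or angle between rack's own z axis and vertical above 0.2 rad).
It fails at once if another thing on the table is moved by more than 20 mm (distance of any of bottle, timer, dish, pipette, marker from where it was at the start of the episode above 0.02 m).
It also fails if it takes over 45 s, if anything falls off the work surface, if the arm or the gripper's body presses on something with over 40 N, if the wrist force passes 120 N, or if a joint passes its speed limit or range.

### The arm

A 6-joint arm with a two-finger parallel gripper is mounted at the origin on the work surface; the furniture and walls round the work are solid. World frame = base frame: x ahead of the robot, y to its left, z up, the work surface at z = 0. Lengths are in m, angles in rad, forces in N, time in s.
With the tool pointing down it reaches from about 0.35 to 0.85 m from the base axis. Payload 8.1 kg.
Tool frame: the origin (TCP) lies on the mounting face of the last link; the fingertips stand 186 mm ahead of it and the grasp point (between the pads) lies 167 mm ahead of it; y points along the fingers, x is the direction in which the jaws open and shut, and the axes are right-handed (so a half turn about y gives the same grasp; the last joint's range is limited). The gripper opens to 93 mm and grips with 3 to 60 N. Pads are 15 mm wide; open, the fingers measure 128 mm over their backs; the gripper's body (75 mm by 188 mm) begins 65 mm behind the grasp point.
Start: joints at [-0.085, 0.13, 1.488, -0, 1.523, -0.085], TCP at [0.6, 0, 0.405] pointing down, gripper open.
Joint ranges: [-2.96, 2.96], [-0.89, 2.26], [0.02, 2.5], [-1.34, 4.48], [0, 2.73], [-2.66, 2.66]. Speed limits (rad/s): [2.39, 2.39, 2.79, 3.14, 3.14, 3.14].

### API

Orientations are given as a rotation vector (axis times angle).
In Python, from plant import robot, imaging gives the robot as it stands.
- The arm moves only by the shell command python3 -m inch 'ROWS' [OPENING] [FORCE]. ROWS is JSON, a list of rows, each an object of numbers: "x", "y", "z": the shift along the tool's x, y, z in mm; "twist": the turn about the tool's y in rad. In form: [{"x": .., "y": .., "z": .., "twist": ..}, ...]. A call has 1 to 12 rows; each row shifts and turns the commanded pose from where the row before left it, along the tool's axes as they then stand; what a row does not reach is not made up. A row lasts 1/10 s, in which the tool goes at most 50 mm and 8.59 degrees, less where a joint would pass 70% of its speed; a pose out of reach is approached as far as the arm can. A call with a gripper value outside its range is refused whole. OPENING is the gripper command: -1 is shut, 1 is fully open, values between are in proportion, set as the call begins (- or left out, the last holds). The fingers move at their own pace and stop on an object; FORCE is the grip in N (left out, the last holds). Time passes only in rows, so rows that do not move let the fingers close. It gives the time, the measured TCP pose, the force and the opening at its end, in the units of the state.
- robot.read_state(): the state, without advancing time (a new reading comes with each control period).
- imaging.read_camera(name): name is "scene" or "side" or "wrist"; returns a dict with "color" (384x512x3 uint8, red, green, blue), "depth" (384x512 float32, m along the optical axis (not along the pixel's ray), 0 where there is no reading), "fx", "fy", "cx", "cy" (pixels), "rvec" (rotation vector, rad) and "tvec" (3), from world to camera coordinates, as OpenCV has them; the wrist camera has in their place "tool_from_camera" (4x4, takes a point from camera to tool coordinates, whose origin is the TCP and whose axes are the tool frame's). Camera axes: x right, y down, z forward; pixel columns grow to the right and rows downward; lengths in m; the calibration is good to about 2 mm. A picture is of the moment at which its call begins: read the wrist's pose just before it.
- robot.close_job(): hands the job in, once; it reports no verdict.
The state is a dict: "t": time; "q": joint angles; "dq": joint speeds; "joint_torque": joint torques, N m; "tool_pos": TCP position; "orientation": TCP orientation; "force": force on the tool from outside, world axes, zero at the start; "wrist_torque": the same for the moment, N m; "opening": finger opening in m.
Only numpy, scipy, OpenCV 4.12 (cv2) and the standard library are available. Lean on these libraries where they do the work, as an engineer would, in place of code of your own. Each camera call takes 0.05 s, during which the arm holds its last target.

## Working session

There is one attempt and no reset: what is moved stays moved. The work goes in short steps, Python scripts to look and compute and a shell command to move; the robot and the scene stay as the last step left them, time stands still between calls to the robot, and variables do not carry over. Pictures are saved under pics/ and viewed, and the job is handed in when it is done.

```bash
ls; mkdir -p pics
cat > h.py <<'E'
import numpy as np,cv2
from plant import robot,imaging
def px2w(im,u,v,z=None):
    R,_=cv2.Rodrigues(np.array(im['rvec'],float));t=np.array(im['tvec'],float).reshape(3)
    ray=np.array([(u-im['cx'])/im['fx'],(v-im['cy'])/im['fy'],1.])
    c=-R.T@t; d=R.T@ray
    if z is None:
        D=im['depth'][int(round(v)),int(round(u))]; return c+d*D
    return c+d*(z-c[2])/d[2]
def w2px(im,p):
    q,_=cv2.projectPoints(np.array(p,float).reshape(-1,1,3),np.array(im['rvec'],float),np.array(im['tvec'],float),np.array([[im['fx'],0,im['cx']],[0,im['fy'],im['cy']],[0,0,1.]]),None)
    return q.reshape(-1,2)
def save(im,n,crop=None,s=1):
    c=im['color'][:,:,::-1]
    if crop: c=c[crop[1]:crop[3],crop[0]:crop[2]]
    cv2.imwrite('pics/'+n,cv2.resize(c,None,fx=s,fy=s,interpolation=cv2.INTER_CUBIC))
E
python3 - <<'E'
from h import *
import pickle
print(robot.read_state())
for n in ('scene','side','wrist'):
    im=imaging.read_camera(n);pickle.dump(im,open(n+'.pkl','wb'));save(im,n+'0.png',s=1.5)
    print(n,{k:v for k,v in im.items() if k not in('color','depth')})
E
```

```text
pics
{'t': 0.0, 'q': array([-8.53980387e-02,  1.31129639e-01,  1.48927010e+00,  6.21116386e-06,
        1.52302476e+00, -8.54242468e-02]), 'dq': array([ 0.0006778 , -0.00253702,  0.00083131,  0.00120461, -0.00032281,
        0.00053736]), 'joint_torque': array([-1.61290725e-03, -5.59853125e+01, -4.91755986e+01,  7.67333270e-02,
        3.59135563e-02, -2.97389461e-04]), 'tool_pos': array([5.99765312e-01, 4.48013667e-05, 4.03711026e-01]), 'orientation': array([-1.57063340e+00,  1.41269526e-03,  1.45338710e-03]), 'force': array([ 0.40909948, -0.71388864, -0.32245197]), 'wrist_torque': array([-0.02830755,  0.01834248,  0.0033434 ]), 'opening': 0.0928404873670419}
scene {'fx': 423.24447651256065, 'fy': 423.24447651256065, 'cx': 258.80484818553515, 'cy': 196.00811591078676, 'rvec': array([ 0.78994136, -2.33607164,  1.33590908]), 'tvec': array([0.36142412, 0.21796226, 0.96012938])}
side {'fx': 494.85493054734405, 'fy': 494.85493054734405, 'cx': 258.78147338341523, 'cy': 190.41260902202833, 'rvec': array([ 1.8663313 , -0.56697433,  0.38698848]), 'tvec': array([-0.42997788,  0.19590439,  1.1427197 ])}
wrist {'fx': 266.1677972166322, 'fy': 266.1677972166322, 'cx': 255.2340441039657, 'cy': 190.76391725308596, 'tool_from_camera': array([[ 9.99999640e-01,  8.05434077e-04,  2.66102288e-04,
        -9.46621886e-04],
       [-2.89989159e-05, -2.81061755e-01,  9.59689684e-01,
         2.05855485e-02],
       [ 8.47757951e-04, -9.59689346e-01, -2.81061630e-01,
         7.73200106e-02],
       [ 0.00000000e+00,  0.00000000e+00,  0.00000000e+00,
         1.00000000e+00]])}
```

View pics/scene0.png

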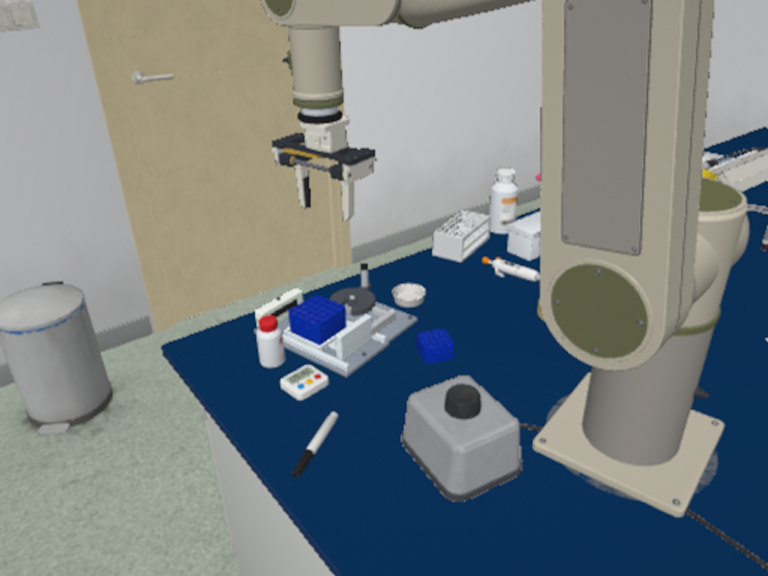

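View pics/side0.png

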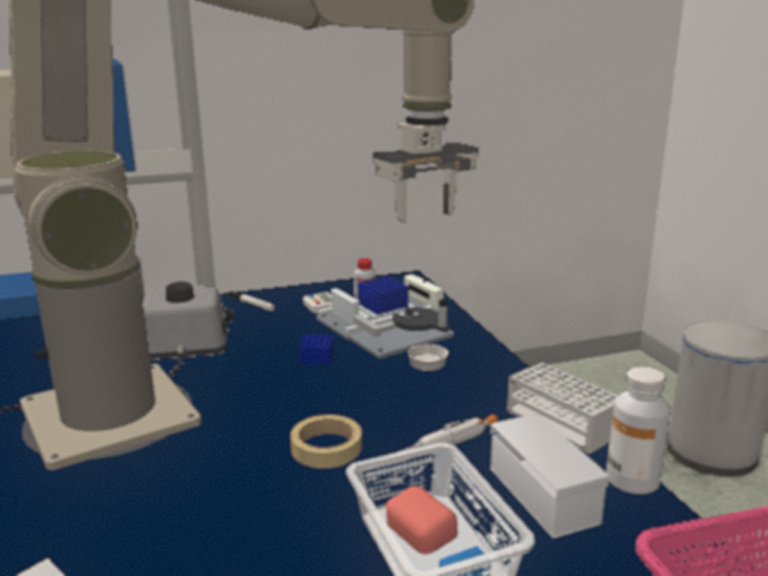

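View pics/wrist0.png

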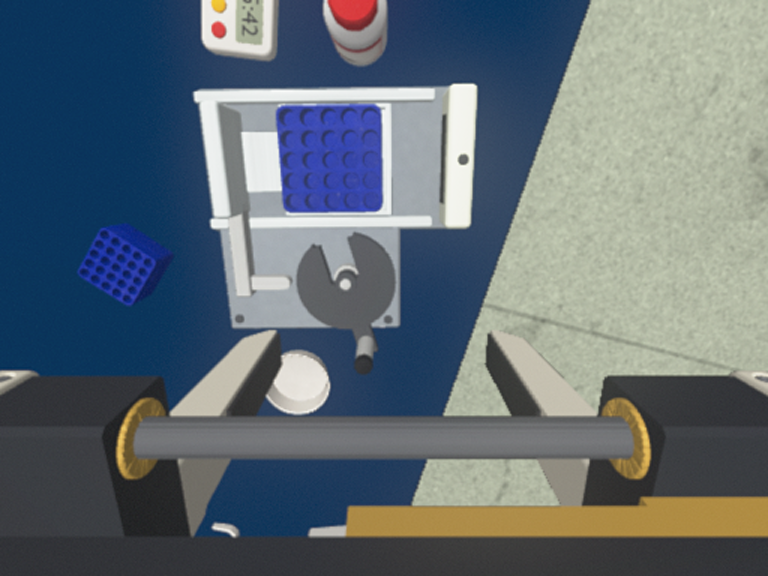

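Wrist view (x1.5 pixels): the rack in the tray is at (332,158), the decoy small rack at (122,262). The cam hub is at (345,284), the black handle cap at (364,367), the slot towards (338,240) and the nose at (285,283). The push plate is at (218,160), the dish at (298,382), and the timer and bottle are at the top.

Candidates for the rack are (332,158), in the tray, and (122,262), loose, smaller and not in a tray. I choose the first. Only one cam handle is visible.

```bash
cat >> h.py <<'E'
def wristw(im,st):
    "give wrist image rvec/tvec in world"
    R,_=cv2.Rodrigues(np.array(st['orientation'],float));T=np.eye(4);T[:3,:3]=R;T[:3,3]=st['tool_pos']
    W=np.linalg.inv(T@im['tool_from_camera']); im=dict(im);im['rvec']=cv2.Rodrigues(W[:3,:3])[0].ravel();im['tvec']=W[:3,3];return im
E
python3 - <<'E'
from h import *
import pickle
im=pickle.load(open('wrist.pkl','rb'));st=robot.read_state();im=wristw(im,st);pickle.dump(im,open('wristw.pkl','wb'))
save(im,'w1.png',(125,50,330,280),2.6)
for n,u,v,z in [('hub',345,284,.042),('handle',364,367,.084),('nose',290,283,.035),('plateL',202,95,.066),('plateR',214,220,.066),('dockL',450,88,.052),('dockR',447,226,.052),('dish',298,382,.02),('rail1',196,95,.02),('bedR',232,327,.01),('bedRf',399,327,.01)]:
    print(n,px2w(im,u/1.5,v/1.5,z).round(4),px2w(im,u/1.5,v/1.5).round(4))
E
```

```text
hub [ 0.5648 -0.0206  0.042 ] [ 0.5647 -0.0207  0.0416]
handle [ 0.5829 -0.0803  0.084 ] [ 0.5829 -0.0807  0.0832]
nose [ 0.5142 -0.0217  0.035 ] [ 0.514  -0.022   0.0341]
plateL [0.4669 0.1291 0.066 ] [0.448  0.1365 0.0204]
plateR [0.465  0.0388 0.066 ] [0.446  0.0333 0.0209]
dockL [0.649  0.1363 0.052 ] [0.6494 0.1367 0.0496]
dockR [0.6515 0.0323 0.052 ] [0.6523 0.0316 0.047 ]
dish [ 0.512 -0.131  0.02 ] [ 0.5075 -0.1417  0.0013]
rail1 [0.4428 0.1365 0.02  ] [0.444  0.1361 0.0229]
bedR [ 0.4469 -0.0749  0.01  ] [ 0.4424 -0.0793 -0.0009]
bedRf [ 0.6147 -0.0747  0.01  ] [ 0.6152 -0.0793 -0.0015]
```

View pics/w1.png

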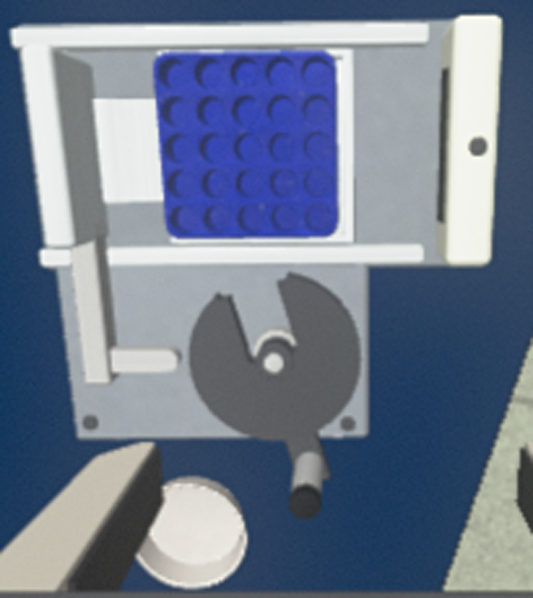

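Run:
```python
from h import *
import pickle
from scipy.optimize import least_squares
im=pickle.load(open('wristw.pkl','rb'))
c=lambda u,v:(125+u/2.6,50+v/2.6)
P=[((30,-105,42),c(274,362)),((-70,43,66),c(21,46)),((-70,-43,66),c(47,246)),((-90,-160,10),c(78,438)),((80,-160,10),c(368,437)),((-56,43,66),c(52,46)),((-56,-43,66),c(76,242))]
L=np.array([p[0] for p in P])/1000;U=np.array([p[1] for p in P])
def W(s,L): 
    R=np.array([[np.cos(s[2]),-np.sin(s[2]),0],[np.sin(s[2]),np.cos(s[2]),0],[0,0,1]]);return L@R.T+[s[0],s[1],0]
r=least_squares(lambda s:(w2px(im,W(s,L))-U).ravel(),[.535,.085,0],loss='soft_l1')
s=r.x;print(s,r.fun.reshape(-1,2).round(1))
piv=W(s,np.array([[.03,-.105,.036]]))[0];print('pivot',piv)
h=px2w(im,*c(306,502),.084);print('handle',h,np.linalg.norm(h[:2]-piv[:2]))
d=h[:2]-piv[:2];print('cam angle',-(np.arctan2(d[1],d[0])-s[2]))
for a in (0,.3,.6,.9,1.2,1.5):
    print(a,(piv[:2]+.062*np.array([np.cos(s[2]-a),np.sin(s[2]-a)])).round(4))
print('plate rear mid',W(s,np.array([[-.07,0,.066],[-.07,-.03,.066]])))
d=px2w(im,*c(200,527),.02);print('dish',d)
```

```text
[0.5347253  0.08408075 0.00991686] [[ 0.3  0.1]
 [-0.5 -1.7]
 [-0.4  0.7]
 [-0.6  0.7]
 [ 0.5  0.2]
 [ 0.4 -1.8]
 [ 0.2  2.1]]
pivot [ 0.56576507 -0.02061658  0.036     ]
handle [ 0.58297208 -0.07806308  0.084     ] 0.05996816720955553
cam angle 1.2896867503915515
0 [ 0.6278 -0.02  ]
0.3 [ 0.6252 -0.0384]
0.6 [ 0.6173 -0.0551]
0.9 [ 0.6048 -0.0688]
1.2 [ 0.5888 -0.0782]
1.5 [ 0.5708 -0.0824]
plate rear mid [[0.46472874 0.08338659 0.066     ]
 [0.46502624 0.05338806 0.066     ]]
dish [ 0.51712484 -0.12762223  0.02      ]
```

The fit agrees to 1–2 px, with the plate, dish and handle heights confirmed by depth. The cam angle is about 1.29 rad, and the handle must go from (0.583,-0.079) to (0.628,-0.020). Plan: close the fingers, turn the jaw axis to about 55° and come down behind the handle. Then follow the arc, with the tips at z≈0.057.

```bash
python3 -m inch '[{"x":-10,"z":-28},{"x":-10,"z":-28},{"x":-10,"z":-28},{"x":-9,"z":-29},{"twist":-0.12},{"twist":-0.12},{"twist":-0.12},{"twist":-0.12},{"twist":-0.12},{"twist":-0.12},{"twist":-0.12},{"twist":-0.12}]' -1 20; python3 -m inch '[{"y":25},{"y":25},{"y":25},{"y":25},{},{},{}]'
python3 - <<'E'
from h import *
st=robot.read_state();im=imaging.read_camera('wrist');im=wristw(im,st);save(im,'w2.png',s=1.5)
print(cv2.Rodrigues(st['orientation'])[0].round(3))
E
```

```text
[[ 1.    -0.001 -0.   ]
 [ 0.     0.     1.   ]
 [-0.001 -1.     0.   ]]$[0]: bad value
$[0]: bad value
```

View pics/w2.png

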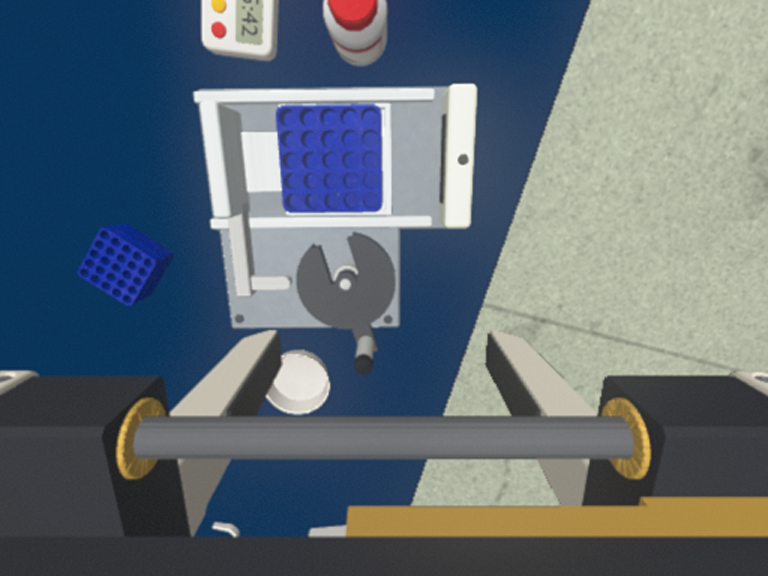

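Both calls were refused because every key is needed in every row, so nothing moved. I'll retype them.

```bash
python3 -m inch '[{"x":-10,"y":0,"z":-28,"twist":0},{"x":-10,"y":0,"z":-28,"twist":0},{"x":-10,"y":0,"z":-28,"twist":0},{"x":-9,"y":0,"z":-29,"twist":0},{"x":0,"y":0,"z":0,"twist":-0.12},{"x":0,"y":0,"z":0,"twist":-0.12},{"x":0,"y":0,"z":0,"twist":-0.12},{"x":0,"y":0,"z":0,"twist":-0.12},{"x":0,"y":0,"z":0,"twist":-0.12},{"x":0,"y":0,"z":0,"twist":-0.12},{"x":0,"y":0,"z":0,"twist":-0.12},{"x":0,"y":0,"z":0,"twist":-0.12}]' -1 20; python3 -m inch '[{"x":0,"y":25,"z":0,"twist":0},{"x":0,"y":25,"z":0,"twist":0},{"x":0,"y":0,"z":0,"twist":0},{"x":0,"y":0,"z":0,"twist":0},{"x":0,"y":0,"z":0,"twist":0}]'
python3 - <<'E'
from h import *
st=robot.read_state();im=imaging.read_camera('wrist');im=wristw(im,st);save(im,'w3.png',s=1.5)
print(cv2.Rodrigues(st['orientation'])[0].round(3))
E
```

```text
t: 1.4
tool_pos: [0.5609, -0.113, 0.4045]
orientation: [-1.436, -0.752, 0.753]
force: [0.5, 0.1, -0.5]
opening: 0.0022
t: 1.9
tool_pos: [0.5614, -0.1131, 0.3564]
orientation: [-1.439, -0.75, 0.748]
force: [-0.4, 0.6, 0.3]
opening: 0.0002
[[ 0.574  0.002 -0.819]
 [ 0.819 -0.001  0.574]
 [ 0.001 -1.    -0.002]]
```

View pics/w3.png

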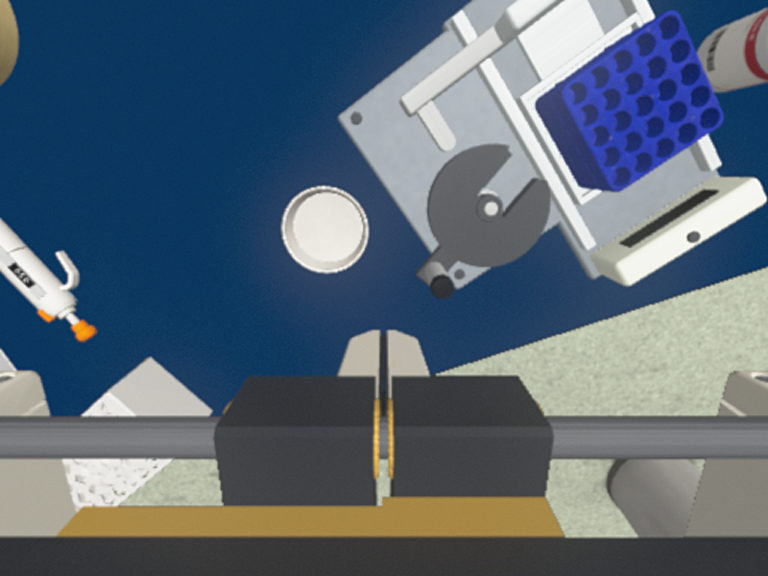

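The closed fingers show at (383,340), the handle cap at (441,286) and the hub at (490,208). The dish at (325,229) is clear. I'll check the handle and hub from this view.

Run:
```python
from h import *
st=robot.read_state();im=imaging.read_camera('wrist');im=wristw(im,st)
print(px2w(im,441/1.5,286/1.5,.084),px2w(im,490/1.5,208/1.5,.042),px2w(im,325/1.5,229/1.5,.02))
piv=np.array([.5657,-.0206]);R=cv2.Rodrigues(st['orientation'])[0];ax=R[:2,0];az=R[:2,2]
for a in (1.29,1.2,1,.8,.6,.4,.2,.1,0):
    h=piv+.062*np.array([np.cos(.01-a),np.sin(.01-a)]);c=h-ax*.0255
    d=c-st['tool_pos'][:2];print(a,h.round(4),c.round(4),'tool x,z mm from now',(d@ax*1e3).round(1),(d@az*1e3).round(1))
```

```text
[ 0.57944844 -0.08025007  0.084     ] [ 0.56388186 -0.02116547  0.042     ] [ 0.50825475 -0.13296074  0.02      ]
1.29 [ 0.5835 -0.08  ] [ 0.5689 -0.1009] tool x,z mm from now 14.2 1.0
1.2 [ 0.5887 -0.0782] [ 0.5741 -0.099 ] tool x,z mm from now 18.8 -2.3
1 [ 0.5997 -0.0724] [ 0.5851 -0.0933] tool x,z mm from now 29.7 -8.0
0.8 [ 0.6093 -0.0646] [ 0.5947 -0.0855] tool x,z mm from now 41.6 -11.4
0.6 [ 0.6172 -0.0551] [ 0.6026 -0.076 ] tool x,z mm from now 54.0 -12.3
0.4 [ 0.623  -0.0442] [ 0.6084 -0.0651] tool x,z mm from now 66.3 -10.9
0.2 [ 0.6266 -0.0323] [ 0.612  -0.0532] tool x,z mm from now 78.0 -7.0
0.1 [ 0.6274 -0.0262] [ 0.6128 -0.0471] tool x,z mm from now 83.5 -4.1
0 [ 0.6277 -0.02  ] [ 0.6131 -0.0409] tool x,z mm from now 88.8 -0.8
```

The second view agrees within 2–3 mm, giving an angle of about 1.31 rad. I'll descend behind the handle.

```bash
python3 -m inch '[{"x":0,"y":25,"z":0,"twist":0},{"x":0,"y":25,"z":0,"twist":0},{"x":0,"y":25,"z":0,"twist":0},{"x":0,"y":20,"z":0,"twist":0},{"x":0,"y":10,"z":0,"twist":0},{"x":0,"y":8,"z":0,"twist":0},{"x":0,"y":0,"z":0,"twist":0},{"x":0,"y":0,"z":0,"twist":0}]'
python3 - <<'E'
from h import *
im=imaging.read_camera('wrist');save(im,'w4.png',s=1.5)
E
```

```text
t: 2.8
tool_pos: [0.5615, -0.1131, 0.2429]
orientation: [-1.439, -0.75, 0.748]
force: [-0.3, -0.0, -0.2]
opening: 0.0006
```

View pics/w4.png

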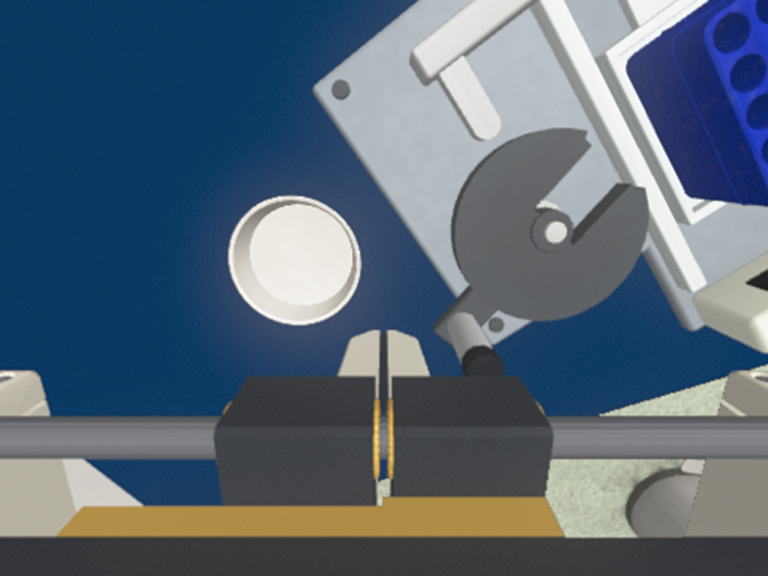

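The fingers are at (383,340), left of the handle at (480,355), at the same height and with a gap. I'll push the first part of the arc.

```bash
python3 -m inch '[{"x":7,"y":0,"z":0,"twist":0},{"x":7,"y":0,"z":0,"twist":0},{"x":5,"y":0,"z":-2,"twist":0},{"x":5,"y":0,"z":-3,"twist":0},{"x":6,"y":0,"z":-3,"twist":0},{"x":6,"y":0,"z":-2,"twist":0},{"x":6,"y":0,"z":-1,"twist":0},{"x":6,"y":0,"z":-1,"twist":0},{"x":6,"y":0,"z":0,"twist":0},{"x":0,"y":0,"z":0,"twist":0},{"x":0,"y":0,"z":0,"twist":0}]'
python3 - <<'E'
from h import *
st=robot.read_state();im=imaging.read_camera('wrist');save(im,'w5.png',s=1.5)
im=wristw(im,st)
print(w2px(im,[[.5657,-.0206,.042],[.6172,-.0551,.084]])*1.5)
E
```

```text
t: 3.95
tool_pos: [0.6017, -0.0751, 0.2415]
orientation: [-1.437, -0.749, 0.749]
force: [-0.3, -0.5, -0.4]
opening: 0.0004
[[439.87804581 211.42598649]
 [451.44553181 385.28200904]]
```

View pics/w5.png

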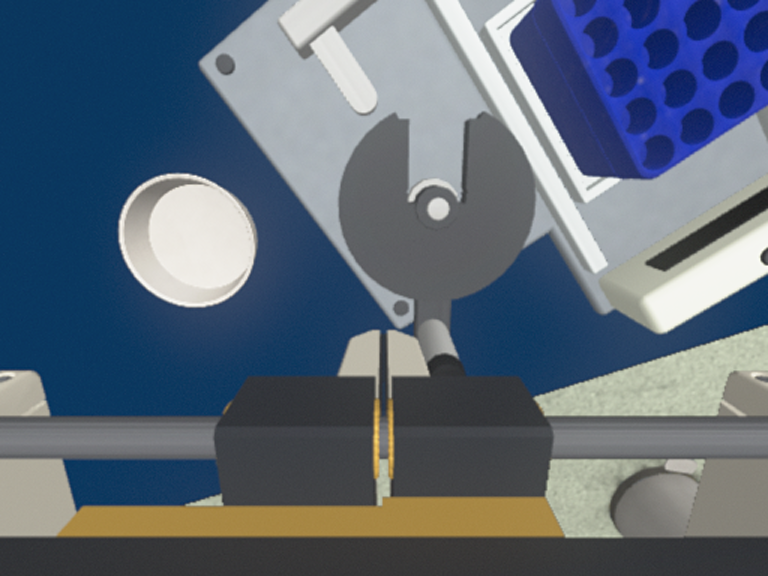

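The cam turned as predicted to about 0.6 rad, with the slot pointing up in the image at (437,130). I'll continue to about 0.1.

```bash
python3 -m inch '[{"x":6,"y":0,"z":0,"twist":0},{"x":6,"y":0,"z":1,"twist":0},{"x":6,"y":0,"z":2,"twist":0},{"x":6,"y":0,"z":2,"twist":0},{"x":5,"y":0,"z":3,"twist":0},{"x":0,"y":0,"z":0,"twist":0},{"x":0,"y":0,"z":0,"twist":0}]'
python3 - <<'E'
from h import *
st=robot.read_state();im=imaging.read_camera('wrist');save(im,'w6.png',s=1.5)
im=wristw(im,st);import pickle;pickle.dump(im,open('w6.pkl','wb'))
print(w2px(im,[[.5657,-.0206,.042]])*1.5)
im=imaging.read_camera('scene');save(im,'s6.png',(150,170,300,260),4)
E
```

```text
t: 4.7
tool_pos: [0.6118, -0.0468, 0.2416]
orientation: [-1.437, -0.749, 0.749]
force: [0.2, -0.2, 0.4]
opening: 0.0008
[[374.56409847 228.99183497]]
```

View pics/w6.png

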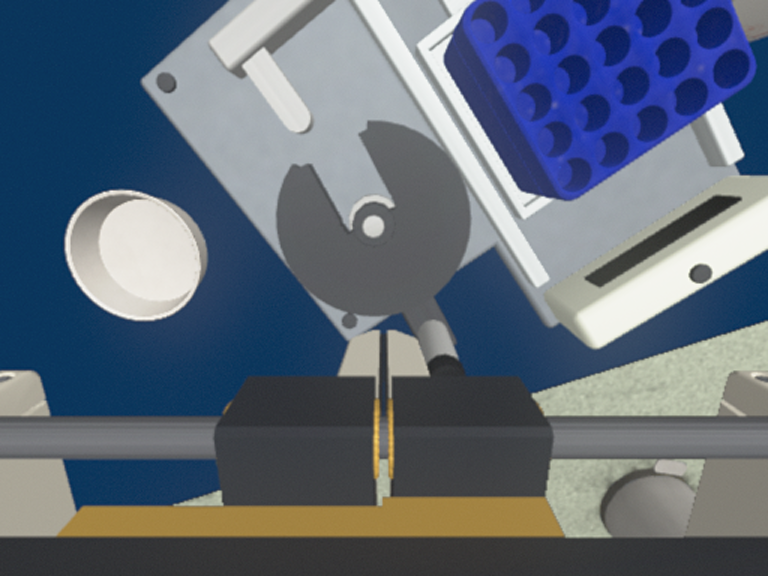

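Run:
```python
from h import *
import pickle
im=pickle.load(open('w6.pkl','rb'))
f=lambda u,v,z:px2w(im,u/1.5,v/1.5,z)[:2]
a=f(304,167,.036);b=f(365,125,.036);h=f(373,226,.042);m=(a+b)/2;d=m-h
print('slot mouth',m,'hub',h,'r',np.linalg.norm(d),'cam ang',-(np.arctan2(-d[1],-d[0])-.01), 'width',np.linalg.norm(a-b))
e=f(345,232,.036)-a;print('wall1',np.arctan2(-(-e[1]),e[0]))
w=b-a;print('perp to mouth', np.arctan2(w[0],w[1]))
```

```text
slot mouth [ 0.52658612 -0.01483361] hub [ 0.56420556 -0.02040134] r 0.038029218229687106 cam ang 0.15693468078777614 width 0.0323831472858787
wall1 -0.06677003945131987
perp to mouth 0.04248342860999343
```

The slot estimates span 0.05–0.15 rad. One small nudge more, then I'll retreat.

```bash
python3 -m inch '[{"x":2,"y":0,"z":1,"twist":0},{"x":2.5,"y":0,"z":1.5,"twist":0},{"x":0,"y":0,"z":0,"twist":0},{"x":0,"y":0,"z":0,"twist":0},{"x":-10,"y":0,"z":0,"twist":0},{"x":-15,"y":0,"z":0,"twist":0},{"x":0,"y":-30,"z":0,"twist":0},{"x":0,"y":-40,"z":0,"twist":0},{"x":0,"y":-40,"z":0,"twist":0},{"x":0,"y":0,"z":0,"twist":0},{"x":0,"y":0,"z":0,"twist":0}]'
python3 - <<'E'
from h import *
import pickle
st=robot.read_state();im=imaging.read_camera('wrist');im=wristw(im,st);pickle.dump(im,open('w7.pkl','wb'));save(im,'w7.png',(130,70,330,230),3.5)
E
```

```text
t: 5.9
tool_pos: [0.598, -0.0637, 0.3532]
orientation: [-1.44, -0.75, 0.747]
force: [0.1, 0.5, 0.3]
opening: 0.0007
```

View pics/w7.png

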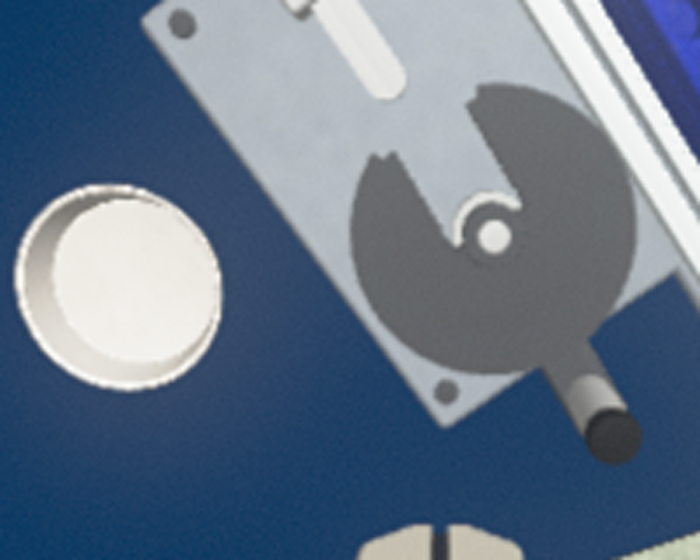

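Run:
```python
from h import *
import pickle
im=pickle.load(open('w7.pkl','rb'))
f=lambda u,v,z:px2w(im,130+u/3.5,70+v/3.5,z)[:2]
h=f(494,237,.042);c=f(613,437,.084);d=c-h;print('hub',h,'handle',c,np.linalg.norm(d),'ang',.01-np.arctan2(d[1],d[0]))
m=(f(390,153,.036)+f(472,98,.036))/2;d=h-m;print('mouth',m,np.linalg.norm(d),.01-np.arctan2(d[1],d[0]))
n=f(385,88,.035);d=h-n;print('nose',n,'rel dir',np.arctan2(d[1],d[0]))
e1=f(142,18,.01);e2=f(443,428,.01);d=e2-e1;print('bed edge dir',np.arctan2(d[1],d[0]),np.linalg.norm(d))
for p,q,z in (((390,153),(455,245),.036),((472,98),(520,200),.036),((322,10),(378,97),.035)):
    d=f(*q,z)-f(*p,z);print('wall dir',np.arctan2(d[1],d[0]))
```

```text
hub [ 0.56465108 -0.02061851] handle [ 0.62476522 -0.02402636] 0.060210651164902054 ang 0.06662911112076099
mouth [ 0.52674594 -0.01777714] 0.03801149090002233 0.08482018551143994
nose [ 0.50999528 -0.02280811] rel dir 0.0400401311751115
bed edge dir 0.0028291533507345487 0.16751111972634242
wall dir 0.013853897606023185
wall dir -0.14062351789816838
wall dir -0.025439472490413416
```

Cam is at about 0.07 rad, slot facing the nose and hand clear. Next I'll turn back and move behind the push plate (TCP to 0.425, 0.083).

```bash
python3 -m inch '[{"x":0,"y":0,"z":0,"twist":0.12},{"x":0,"y":0,"z":0,"twist":0.12},{"x":0,"y":0,"z":0,"twist":0.12},{"x":0,"y":0,"z":0,"twist":0.12},{"x":0,"y":0,"z":0,"twist":0.12},{"x":0,"y":0,"z":0,"twist":0.12},{"x":0,"y":0,"z":0,"twist":0.12},{"x":0,"y":0,"z":0,"twist":0.12}]'; python3 -m inch '[{"x":-35,"y":0,"z":29,"twist":0},{"x":-35,"y":0,"z":29,"twist":0},{"x":-35,"y":0,"z":29,"twist":0},{"x":-35,"y":0,"z":29,"twist":0},{"x":-33,"y":0,"z":31,"twist":0},{"x":0,"y":0,"z":0,"twist":0},{"x":0,"y":0,"z":0,"twist":0},{"x":0,"y":0,"z":0,"twist":0}]'
python3 - <<'E'
from h import *
import pickle
st=robot.read_state();im=imaging.read_camera('wrist');im=wristw(im,st);pickle.dump(im,open('w8.pkl','wb'));save(im,'w8.png',s=1.5)
im=imaging.read_camera('side');save(im,'d8.png',(190,150,320,260),5)
E
```

```text
t: 6.75
tool_pos: [0.5971, -0.0629, 0.3489]
orientation: [-1.57, 0.007, -0.001]
force: [-0.5, -0.5, -0.6]
opening: 0.0007
t: 7.55
tool_pos: [0.4252, 0.0838, 0.3509]
orientation: [-1.571, 0.001, 0.001]
force: [0.4, 0.3, -0.4]
opening: 0.0003
```

View pics/w8.png

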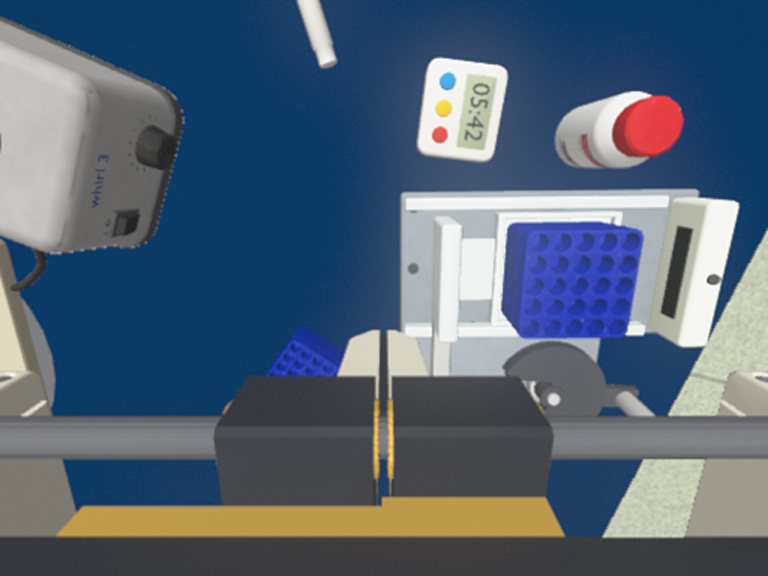

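View pics/d8.png

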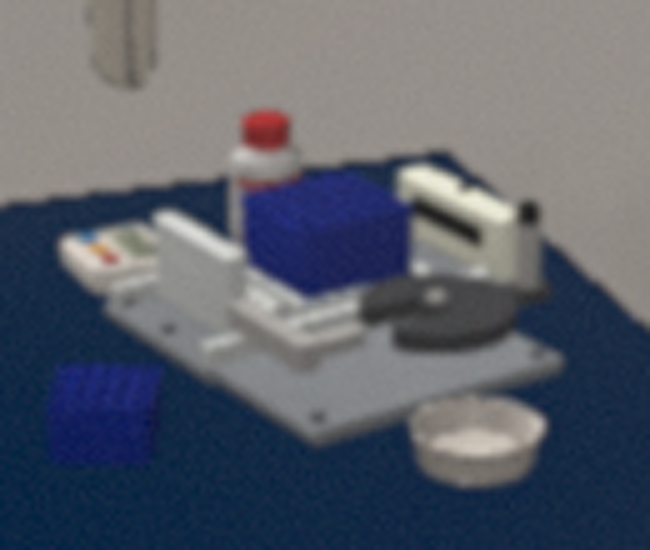

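Run:
```python
from h import *
import pickle
im=pickle.load(open('w8.pkl','rb'))
f=lambda u,v,z:px2w(im,u/1.5,v/1.5,z).round(4)
print(f(433,218,.066),f(438,340,.066),'decoy',f(303,328,.04),f(345,350,.04),'bed',f(401,336,.01),f(402,193,.01))
i0=pickle.load(open('wristw.pkl','rb'));print([px2w(i0,u/1.5,v/1.5,.035).round(3) for u,v in((78,270),(122,225),(170,258),(130,305))])
```

```text
[0.4569 0.1303 0.066 ] [0.4637 0.0434 0.066 ] decoy [0.3616 0.0418 0.04  ] [0.3939 0.0231 0.04  ] bed [0.4397 0.0221 0.01  ] [0.4389 0.1432 0.01  ]
[array([ 0.324, -0.01 ,  0.035]), array([0.371, 0.031, 0.035]), array([0.409, 0.001, 0.035]), array([ 0.365, -0.043,  0.035])]
```

The plate's rear face is at x≈0.46 and the fingers are at y 0.076–0.091. The decoy rack reaches only y≈0.04, so the descent is clear.

```bash
python3 -m inch '[{"x":0,"y":25,"z":0,"twist":0},{"x":0,"y":25,"z":0,"twist":0},{"x":0,"y":25,"z":0,"twist":0},{"x":0,"y":25,"z":0,"twist":0},{"x":0,"y":15,"z":0,"twist":0},{"x":0,"y":11,"z":0,"twist":0},{"x":0,"y":0,"z":0,"twist":0},{"x":0,"y":0,"z":0,"twist":0}]'; python3 -m inch '[{"x":6,"y":0,"z":0,"twist":0},{"x":6,"y":0,"z":0,"twist":0},{"x":5,"y":0,"z":0,"twist":0},{"x":4,"y":0,"z":0,"twist":0},{"x":4,"y":0,"z":0,"twist":0},{"x":4,"y":0,"z":0,"twist":0},{"x":4,"y":0,"z":0,"twist":0},{"x":0,"y":0,"z":0,"twist":0},{"x":0,"y":0,"z":0,"twist":0}]'
python3 - <<'E'
from h import *
import pickle
st=robot.read_state();im=imaging.read_camera('wrist');im=wristw(im,st);pickle.dump(im,open('w9.pkl','wb'));save(im,'w9.png',s=1.5)
E
```

```text
t: 8.45
tool_pos: [0.4255, 0.0841, 0.2261]
orientation: [-1.571, 0.0, -0.0]
force: [1.2, 0.4, 0.1]
opening: 0.0005
t: 9.35
tool_pos: [0.4582, 0.0843, 0.2257]
orientation: [-1.571, -0.0, -0.0]
force: [-0.1, 0.5, 0.6]
opening: 0.0002
```

View pics/w9.png

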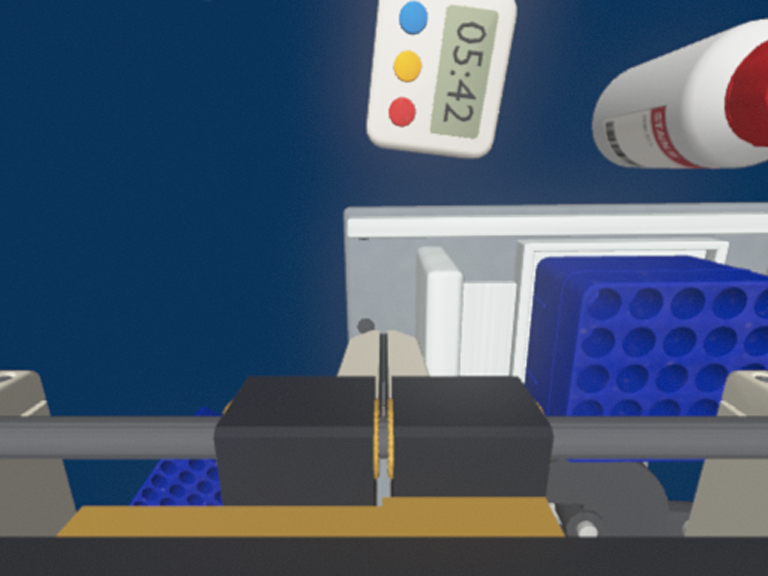

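```bash
python3 - <<'E'
from h import *
import pickle
im=pickle.load(open('w9.pkl','rb'))
for u,v in ((417,250),(422,330),(426,372)): print(px2w(im,u/1.5,v/1.5,.066).round(4))
E
python3 -m inch '[{"x":4,"y":0,"z":0,"twist":0},{"x":4,"y":0,"z":0,"twist":0},{"x":4,"y":0,"z":0,"twist":0},{"x":0,"y":0,"z":0,"twist":0},{"x":0,"y":0,"z":0,"twist":0}]'
python3 - <<'E'
from h import *
import pickle
st=robot.read_state();im=imaging.read_camera('wrist');im=wristw(im,st);pickle.dump(im,open('w10.pkl','wb'));save(im,'w10.png',s=1.5)
E
```

```text
[0.4695 0.1342 0.066 ]
[0.4721 0.1038 0.066 ]
[0.4741 0.0863 0.066 ]
t: 9.9
tool_pos: [0.4704, 0.0843, 0.2258]
orientation: [-1.571, -0.001, -0.001]
force: [-0.7, -0.4, -0.8]
opening: 0.0002
```

View pics/w10.png

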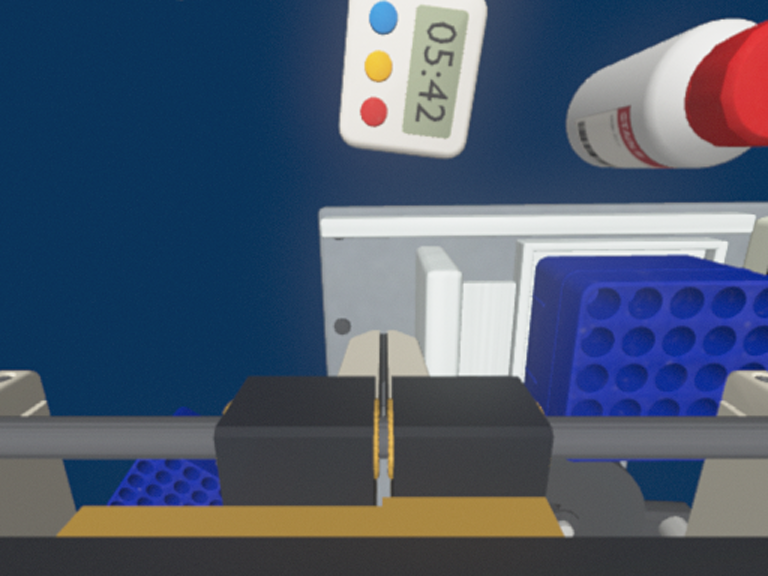

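The slide moves with the fingers, with the plate edge staying at (417,250) while the bed shifts. It is about 23 mm along, well past the 6 mm rim contact, so the nose is in the slot. I'll continue to the stop in small steps.

```bash
python3 -m inch '[{"x":4,"y":0,"z":0,"twist":0},{"x":4,"y":0,"z":0,"twist":0},{"x":2,"y":0,"z":0,"twist":0},{"x":0,"y":0,"z":0,"twist":0}]';python3 -m inch '[{"x":1.5,"y":0,"z":0,"twist":0},{"x":0,"y":0,"z":0,"twist":0},{"x":0,"y":0,"z":0,"twist":0}]';python3 -m inch '[{"x":1.5,"y":0,"z":0,"twist":0},{"x":0,"y":0,"z":0,"twist":0},{"x":0,"y":0,"z":0,"twist":0}]'
```

```text
t: 10.35
tool_pos: [0.4804, 0.0844, 0.2257]
orientation: [-1.571, -0.0, -0.0]
force: [-0.5, -0.1, 0.0]
opening: 0.0004
t: 10.65
tool_pos: [0.4817, 0.0843, 0.2257]
orientation: [-1.571, -0.0, -0.0]
force: [-0.1, 0.5, -0.3]
opening: 0.0005
t: 10.95
tool_pos: [0.4831, 0.0844, 0.2257]
orientation: [-1.571, -0.0, -0.0]
force: [-0.8, 0.8, 0.2]
opening: 0.0002
```

```bash
python3 -m inch '[{"x":1.5,"y":0,"z":0,"twist":0},{"x":0,"y":0,"z":0,"twist":0},{"x":0,"y":0,"z":0,"twist":0}]';python3 -m inch '[{"x":1.5,"y":0,"z":0,"twist":0},{"x":0,"y":0,"z":0,"twist":0},{"x":0,"y":0,"z":0,"twist":0}]'
```

```text
t: 11.25
tool_pos: [0.4845, 0.0844, 0.2257]
orientation: [-1.571, 0.0, 0.0]
force: [-3.2, -0.5, 1.7]
opening: 0.0006
t: 11.55
tool_pos: [0.4852, 0.0844, 0.2256]
orientation: [-1.571, 0.002, 0.003]
force: [-10.5, 0.3, 8.7]
opening: 0.0007
```

The contact force rises to 10 N and motion stops at the predicted place (about 36–37 mm), so this is the end stop. I'll press once more gently, back off, raise and look.

```bash
python3 -m inch '[{"x":1,"y":0,"z":0,"twist":0},{"x":0,"y":0,"z":0,"twist":0},{"x":0,"y":0,"z":0,"twist":0}]';python3 -m inch '[{"x":-8,"y":0,"z":0,"twist":0},{"x":-20,"y":0,"z":0,"twist":0},{"x":-20,"y":0,"z":0,"twist":0},{"x":0,"y":-30,"z":0,"twist":0},{"x":0,"y":-40,"z":0,"twist":0},{"x":0,"y":-40,"z":0,"twist":0},{"x":0,"y":-40,"z":0,"twist":0},{"x":0,"y":-10,"z":-30,"twist":0},{"x":0,"y":0,"z":-30,"twist":0},{"x":0,"y":0,"z":-30,"twist":0},{"x":0,"y":0,"z":0,"twist":0},{"x":0,"y":0,"z":0,"twist":0}]'
python3 - <<'E'
from h import *
import pickle
st=robot.read_state();im=imaging.read_camera('wrist');im=wristw(im,st);pickle.dump(im,open('w11.pkl','wb'));save(im,'w11.png',s=1.5)
im=imaging.read_camera('side');save(im,'d11.png',(190,150,320,260),5)
E
```

```text
t: 11.85
tool_pos: [0.4856, 0.0844, 0.2255]
orientation: [-1.571, 0.004, 0.005]
force: [-15.7, -0.1, 12.9]
opening: 0.0003
t: 13.05
tool_pos: [0.4391, -0.006, 0.3859]
orientation: [-1.571, 0.001, -0.002]
force: [-0.5, 0.4, -0.6]
opening: 0.0005
```

View pics/w11.png

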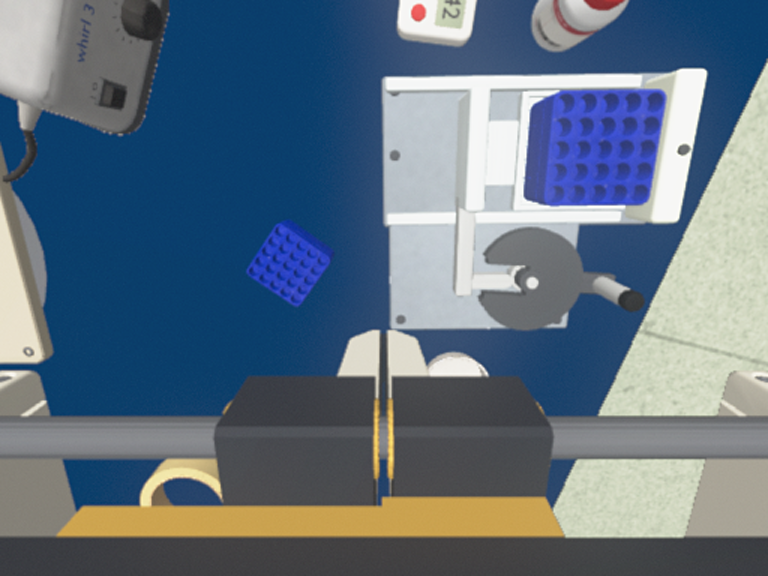

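View pics/d11.png

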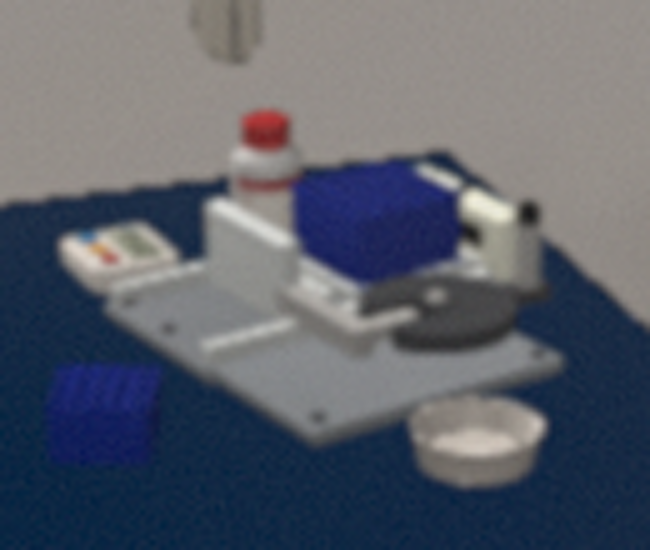

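The nose is in the slot at (505,283), the handle at (630,300) points forward, the rack sits flat in the tray, and the bystanders look untouched. Now the numbers.

Run:
```python
from h import *
import pickle
im=pickle.load(open('w11.pkl','rb'))
f=lambda u,v,z:px2w(im,u/1.5,v/1.5,z).round(4)
h=f(531,283,.042);c=f(630,299,.084);d=c-h;print('hub',h,'handle',c,'ang',.01-np.arctan2(d[1],d[0]))
a=f(472,80,.066);b=f(459,208,.066);print('plate',a,b,'travel',(a[0]+b[0])/2-.4647)
# fitted shuttle-> plate corners at several travels
for t in(.030,.033,.036):
    W=[[.5347-.07+t-.01*y,.0841+y,.066] for y in(.043,-.043)];print(t,(w2px(im,W)*1.5).round(1))
save(im,'w11c.png',(250,40,480,230),3.4)
d=pickle.load(open('wristw.pkl','rb'));print('dish z',f(457,370,.02))
```

```text
hub [ 0.5633 -0.0207  0.042 ] handle [ 0.6218 -0.0212  0.084 ] ang 0.01854680043261149
plate [0.4992 0.1294 0.066 ] [0.4949 0.0438 0.066 ] travel 0.03234999999999999
0.03 [[464.5  83.7]
 [459.1 211.7]]
0.033 [[468.9  83.7]
 [463.2 211.7]]
0.036 [[473.3  83.7]
 [467.2 211.7]]
dish z [ 0.5097 -0.1138  0.02  ]
```

View pics/w11c.png

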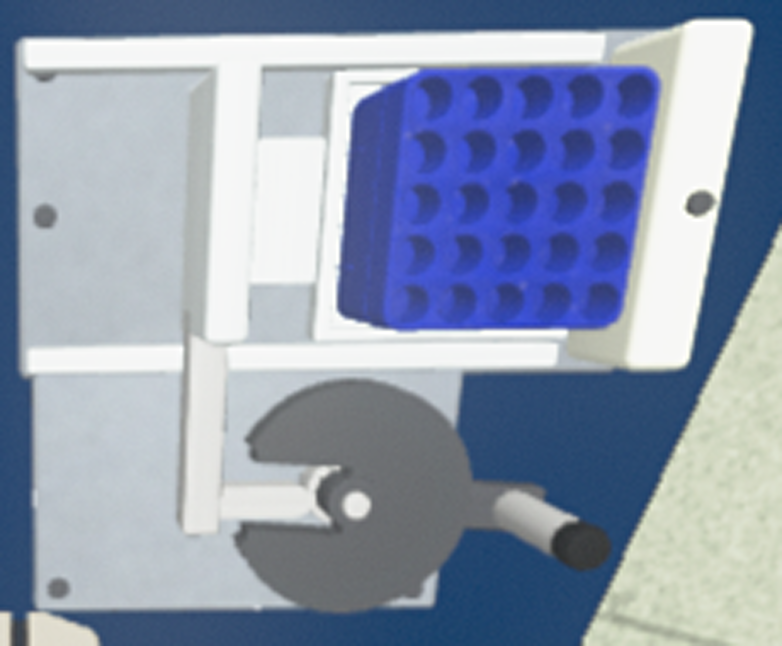

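In this view the hub also reads 2.4 mm short in x, so I'll take a travel figure relative to fixed parts of the same view before handing in.

Run:
```python
from h import *
import pickle
im=pickle.load(open('w11.pkl','rb'))
f=lambda u,v,z:px2w(im,250+u/3.4,40+v/3.4,z)
pl=(f(218,66,.066)+f(204,338,.066))/2; hub=f(356,506,.042); n=f(313,497,.035)
print('plate-hub travel', pl[0]-hub[0]+.1+ .01*.105, 'plate',pl,'hub',hub,'nose-hub',hub[0]-n[0])
bed=f(36,607,.01);print('bed corner',bed,'travel vs bed',pl[0]-bed[0]-.02+.0016)
i0=pickle.load(open('wristw.pkl','rb'));g=lambda u,v,z:px2w(i0,125+u/2.6,50+v/2.6,z)
h0=g(274,362,.042);n0=g(180,360,.035);p0=(g(21,46,.066)+g(47,246,.066))/2
print('before: plate-hub',p0[0]-h0[0],'after',pl[0]-hub[0],'nose-hub before',h0[0]-n0[0])
```

```text
plate-hub travel 0.03599449902123473 plate [0.49919426 0.08336265 0.066     ] hub [ 0.56424977 -0.02094984  0.042     ] nose-hub 0.013924670783584725
bed corner [ 0.44622974 -0.0742065   0.01      ] travel vs bed 0.03456452414374724
before: plate-hub -0.10011206595976968 after -0.06505550097876528 nose-hub before 0.049859671727826904
```

Travel reads 34.6–36.0 mm across four estimates, and the push ended against a hard stop. The cam is at about 0.02 rad and the hand is clear, so I'll hand in.

Run:
```python
from h import *
s=robot.read_state();print(s['t'],s['force'].round(1),np.abs(s['dq']).max());print(robot.close_job())
```

```text
13.15 [-0.1  0.3 -0.4] 0.0124396684240218
the job is handed in; nothing more can be done
None
```

The cam is at its low point and the slide is home at the dock, with the rack flat in its tray. I handed the job in at 13.2 s of the 45 s allowed; no verdict was reported.

**What I did:** With closed fingertips I pushed the handle round from about 1.3 rad to about 0.07 rad while the slide was still back. I then withdrew and pushed the push plate forward until it met the end stop, where the force rose to about 16 N along the push. Finally I backed off and raised the hand clear.

**Last checks:**
- **Slide:** the travel measured 34.6 to 36.0 mm against fixed parts in the same view. A first estimate in world coordinates gave only 32.3 mm, but in that view the hub also read 2.4 mm short, so I put the gap down to calibration. The hard stop came where 36 mm predicts it.
- **Cam:** the handle read about 0.02 rad, with the nose in the slot.
- **Rack and bystanders:** the rack looked flat, and the bottle, timer and dish looked undisturbed. I judged these by eye only. The pipette and marker are not in the final pictures, though the hand never came low near either.
- **Arm:** contact force at hand-in was near zero.
- **Unexplained:** pressing on the stop also gave about 13 N upward on the tool. I think it came from friction on the plate, but did not confirm that.

My first two move commands were refused for missing keys, and the arm did not move.

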